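# Clear the cups off the cell test box and hold its lid at balance

## Task

Clear the two empty cups off the lid of the cell test box by nesting them, upright and fully seated, into the matching cup on the bench, and let go of them. Then grip the lid by the middle of its bar and swing it up to its balance point, where it stands straight up above its hinge and would fall neither way; never let it go over backwards, and finish while still gripping the bar and holding the lid still there, so that a colleague can check the cells. Leave the other things on the bench alone.

Things in the scene. Friction and masses are not known exactly. Their poses are not given: they have to be found in the camera images.
- test_box: fixed grey metal cell test box, open at the top under the lid, 165 (x) x 240 (y) x 80 mm high; its origin is on the bench, and its walls reach from x = -68 to +97 mm and y = -120 to +120 mm of it. Own x axis: from the lid's bar towards its hinge (away from the robot, give or take 0.25 rad of yaw); z up.
- lid (a joint): lid angle: 0 = closed, level (the start), pi/2 = straight up = its balance point (hinge, bar and centre of mass lie in its mid-plane); below that it falls shut, beyond it falls back to a stop at 2.4. Free hinge, no spring or stay. Aluminium plate 155 x 240 x 10 mm, about 450 g (varies by a third); closed, its top is 91 mm above the bench.
- lid_hinge (a point): middle of the hinge axis, at the far long edge of the lid, 86 mm above the bench; the axis runs along the box's y.
- lid_bar (a point): middle of the lid's handle, a round dark steel bar 12 mm across, 148 mm long, parallel to the hinge, 205 mm from it, 50 mm in front of the lid's near edge, on two 8 mm rods 70 mm either side of this point; the space between bar and lid edge is open. 86 mm above the bench when closed, 291 mm when straight up.
- bench_cup: the cup that stands on the bench, left or right of the box: Plain white tapered cup, open top, 70 mm tall, 66 mm across its upright 12 mm high lip, 44 mm across the foot, wall 2.8 mm, floor 25 mm thick, about 120 g; origin at the centre of its underside, z up. The three cups are equal; nested, each sits 25 mm above the one below, foot on floor, about 1 mm of play all round.
- lid_cup_1: one of the two cups that stand on the closed lid, on the box's +y half: Plain white tapered cup, open top, 70 mm tall, 66 mm across its upright 12 mm high lip, 44 mm across the foot, wall 2.8 mm, floor 25 mm thick, about 120 g; origin at the centre of its underside, z up. The three cups are equal; nested, each sits 25 mm above the one below, foot on floor, about 1 mm of play all round.
- lid_cup_2: the other cup on the closed lid, on the box's -y half: Plain white tapered cup, open top, 70 mm tall, 66 mm across its upright 12 mm high lip, 44 mm across the foot, wall 2.8 mm, floor 25 mm thick, about 120 g; origin at the centre of its underside, z up. The three cups are equal; nested, each sits 25 mm above the one below, foot on floor, about 1 mm of play all round.
- tape: roll of tape, a flat brown ring 90 mm across, 24 mm high, lying on the bench across the box from bench_cup. Bystander; origin at its underside.
- cell_1: green cylindrical battery cell standing upright, 26 mm across, 66 mm tall, left of the box. Bystander; origin at its underside.
- cell_2: green cylindrical battery cell standing upright, 26 mm across, 66 mm tall, right of the box. Bystander; origin at its underside.
- mouse: black computer mouse, 100 x 56 x 33 mm, beyond the box on the right, by the keyboard. Bystander; origin at its underside.
- screwdriver: screwdriver, 170 mm long, lying on the far left. Bystander; origin at its underside.
- meter: yellow multimeter lying flat, 150 x 75 x 36 mm, far right. Bystander; origin at its underside.
- carton: small cardboard box, 90 x 100 x 80 mm, far left. Bystander; origin at its underside.

How it is judged:
On the way, in this order (a step that is already met when the one before it is completed fails the run):
1. both cups from the lid are nested in the bench cup and let go, the lid still closed (horizontal distance between each of lid_cup_1, lid_cup_2 and bench_cup below 0.006 m and angle between each of lid_cup_1, lid_cup_2, bench_cup's own z axis and vertical below 0.1 rad and height (world z) of bench_cup below 0.006 m and ((z of lid_cup_1 in the frame of bench_cup between 0.021 and 0.03 m and z of lid_cup_2 in the frame of bench_cup between 0.045 and 0.057 m) or (z of lid_cup_2 in the frame of bench_cup between 0.021 and 0.03 m and z of lid_cup_1 in the frame of bench_cup between 0.045 and 0.057 m)) and contact force between the fingers and lid_cup_1 below 0.2 N and contact force between the fingers and lid_cup_2 below 0.2 N and contact force between the fingers and bench_cup below 0.2 N and value of joint lid below 0.15 rad), for 0.2 s.
2. the lid is swung up (value of joint lid above 1 rad), for 0.1 s.
At the end, for the whole second after the job is handed in: Both lid cups nested in the bench cup (centres within 6 mm, seated within about 5 mm, either order), stack upright within 0.1 rad, untouched, at rest; lid within 0.10 rad of straight up, still (under 0.05 rad/s), fingers gripping its bar (TCP within 55 mm of the bar middle) (horizontal distance between each of lid_cup_1, lid_cup_2 and bench_cup below 0.006 m and angle between each of lid_cup_1, lid_cup_2, bench_cup's own z axis and vertical below 0.1 rad and height (world z) of bench_cup below 0.006 m and ((z of lid_cup_1 in the frame of bench_cup between 0.021 and 0.03 m and z of lid_cup_2 in the frame of bench_cup between 0.045 and 0.057 m) or (z of lid_cup_2 in the frame of bench_cup between 0.021 and 0.03 m and z of lid_cup_1 in the frame of bench_cup between 0.045 and 0.057 m)) and contact force between the fingers and lid_cup_1 below 0.2 N and contact force between the fingers and lid_cup_2 below 0.2 N and contact force between the fingers and bench_cup below 0.2 N and value of joint lid between 1.4708 and 1.6708 rad and velocity of joint lid between -0.05 and 0.05 rad/s and contact force between the fingers and test_box above 1 N and distance between the grasp point and lid_bar below 0.055 m and linear speed of each of lid_cup_1, lid_cup_2, bench_cup below 0.02 m/s); the arm keeps its last pose, push and grip.
It fails at once if the lid goes over backwards (value of joint lid above 1.85 rad).
It fails at once if a bystander is disturbed (distance of any of tape, cell_1, cell_2, mouse, screwdriver, meter, carton from where it was at the start of the episode above 0.03 m).
It fails at once if a cup is knocked over (angle between any of lid_cup_1, lid_cup_2, bench_cup's own z axis and vertical above 0.7 rad).
It also fails if it takes over 72 s, if anything falls off the work surface, if the arm or the gripper's body presses on something with over 40 N, if the wrist force passes 120 N, or if a joint passes its speed limit or range.

## Robot

A 6-joint arm with a two-finger parallel gripper is mounted at the origin on the work surface. World frame = base frame: x ahead of the robot, y to its left, z up, the work surface at z = 0. Lengths are in m, angles in rad, forces in N, time in s.
With the tool pointing down it reaches from about 0.275 to 0.825 m from the base axis. Payload 5.2 kg.
Tool frame: the origin (TCP) lies between the finger pads, 19 mm behind the fingertips; this is the grasp point; z points along the fingers, y is the direction in which the jaws open and shut (so a half turn about z gives the same grasp; the last joint's range is limited). The gripper opens to 93 mm and grips with 3 to 60 N. Pads are 15 mm wide; open, the fingers measure 128 mm over their backs; the gripper's body (75 mm by 188 mm) begins 65 mm behind the grasp point.
Start: joints at [1.065, 0.259, 1.535, -0, 1.348, -0.203], TCP at [0.164, 0.525, 0.237] pointing down, gripper open.
Joint ranges: [-3.14, 3.14], [-0.91, 2.08], [0.19, 2.58], [-1.22, 4.36], [0.22, 2.71], [-3.12, 3.12]. Speed limits (rad/s): [2.57, 2.57, 3.14, 3.14, 3.14, 3.14].

## Interface

Orientations are given as a unit quaternion [x, y, z, w].
In Python, from rig import bot gives the robot as it stands.
- The arm moves only by the tool move_arm, never from a script. Its argument "targets" is a list of rows, each an object of numbers: "x", "y", "z": the shift along the tool's x, y, z in mm; "ax", "ay", "az": the turn, a rotation vector about the tool's x, y, z in rad; "claw": the opening, from 0 (shut) to 1 (fully open). In form: [{"x": .., "y": .., "z": .., "ax": .., "ay": .., "az": .., "claw": ..}, ...]. A call has 1 to 20 rows; each row is the pose to reach, as a shift and turn from the pose commanded when the call began, along the tool's axes at that moment; what a row does not reach only later rows make up. A row lasts 1/10 s, in which the tool goes at most 50 mm and 8.59 degrees, less where a joint would pass 70% of its speed; a pose out of reach is approached as far as the arm can. A call with a gripper value outside its range is refused whole. The fingers move at their own pace and stop on an object; "force" is the grip in N (left out, the last holds). Time passes only in rows, so rows that repeat a pose let the fingers close. It gives the time, the measured TCP pose, the force and the opening at its end, in the units of the state.
- bot.get_state(): the state, without advancing time (a new reading comes with each control period).
- bot.camera(name): name is "scene" or "side" or "wrist"; returns the picture (384x512x3 uint8, red, green, blue); there is no depth.
- bot.get_calibration(name): a dict with "intrinsics" (3x3 intrinsics, pixels), "D" ([k1, k2, p1, p2, k3] as OpenCV has them; the pictures are not rectified), "world_to_cam" (4x4, takes a point from world to camera coordinates); the wrist camera has in their place "T_tool_cam" (4x4, takes a point from camera to tool coordinates, whose origin is the TCP and whose axes are the flange's). Camera axes: x right, y down, z forward; pixel columns grow to the right and rows downward; lengths in m; the calibration is good to about 2 mm. A picture is of the moment at which its call begins: read the wrist's pose just before it. get_calibration takes no time and is no camera call.
- bot.sign_off(): hands the job in, once; it reports no verdict.
The state is a dict: "time_s": time; "q": joint angles; "qd": joint speeds; "joint_efforts": joint torques, N m; "eef_pos": TCP position; "eef_rot": TCP orientation; "ft_force": force on the tool from outside, world axes, zero at the start; "moment": the same for the moment, N m; "gripper_width": finger opening in m.
Only numpy, scipy, OpenCV 4.12 (cv2) and the standard library are available. Lean on these libraries where they do the work, as an engineer would, in place of code of your own. Each camera call takes 0.05 s, during which the arm holds its last target.

## Working session

There is one attempt and no reset: what is moved stays moved. The work goes in short steps, Python scripts to look and compute and a tool call to move; the robot and the scene stay as the last step left them, time stands still between calls to the robot, and variables do not carry over. Pictures are saved under pics/ and viewed, and the job is handed in when it is done.

Besides the shell and the picture viewer there is one more tool, called after ">>>" as name(argument=value, ...), one argument or row to a line, values as JSON. move_arm: Moves the arm, as the interface text tells. Its arguments: {"type":"object","properties":{"targets":{"type":"array"},"force":{"type":"number"}},"required":["targets"]}

```bash
mkdir -p pics; ls; python3 - <<'E'
from rig import bot
import cv2,json,numpy as np
np.set_printoptions(precision=4,suppress=True)
print(bot.get_state())
for n in ["scene","side","wrist"]:
    im=bot.camera(n); cv2.imwrite(f"pics/{n}0.png",im[:,:,::-1])
    print(n,bot.get_calibration(n))
E
```

```text
pics
{'time_s': 0.0, 'q': array([ 1.0652,  0.2593,  1.5361, -0.    ,  1.348 , -0.2028]), 'qd': array([-0.0003, -0.0006,  0.0009,  0.0001, -0.0007, -0.0012]), 'joint_efforts': array([  0.0012, -43.7297, -28.4017,   0.0722,   0.0412,  -0.0002]), 'eef_pos': array([0.1637, 0.5245, 0.2366]), 'eef_rot': array([ 0.1508,  0.9886, -0.0008, -0.0003]), 'ft_force': array([ 0.0434, -0.304 ,  0.11  ]), 'moment': array([ 0.0065, -0.0233, -0.0171]), 'gripper_width': 0.09304166495566746}
scene {'intrinsics': array([[375.1327,   0.    , 253.1805],
       [  0.    , 375.1327, 184.1113],
       [  0.    ,   0.    ,   1.    ]]), 'D': array([0.0421, 0.    , 0.    , 0.    , 0.    ]), 'world_to_cam': array([[ 0.3231,  0.9463,  0.0081, -0.2163],
       [ 0.7502, -0.2509, -0.6118, -0.3908],
       [-0.5769,  0.2037, -0.791 ,  1.391 ],
       [ 0.    ,  0.    ,  0.    ,  1.    ]])}
side {'intrinsics': array([[356.3112,   0.    , 253.9541],
       [  0.    , 356.3112, 193.4673],
       [  0.    ,   0.    ,   1.    ]]), 'D': array([-0.0229,  0.    ,  0.    ,  0.    ,  0.    ]), 'world_to_cam': array([[ 0.8409, -0.5408,  0.02  , -0.4938],
       [-0.2661, -0.4454, -0.8549,  0.2472],
       [ 0.4712,  0.7136, -0.5184,  0.6413],
       [ 0.    ,  0.    ,  0.    ,  1.    ]])}
wrist {'intrinsics': array([[322.5466,   0.    , 252.5302],
       [  0.    , 322.5466, 192.5347],
       [  0.    ,   0.    ,   1.    ]]), 'D': array([-0.0501,  0.    ,  0.    ,  0.    ,  0.    ]), 'T_tool_cam': array([[ 0.001 , -0.9549, -0.297 ,  0.0831],
       [ 1.    ,  0.0011, -0.0001, -0.001 ],
       [ 0.0004, -0.297 ,  0.9549, -0.1471],
       [ 0.    ,  0.    ,  0.    ,  1.    ]])}
```

View pics/scene0.png

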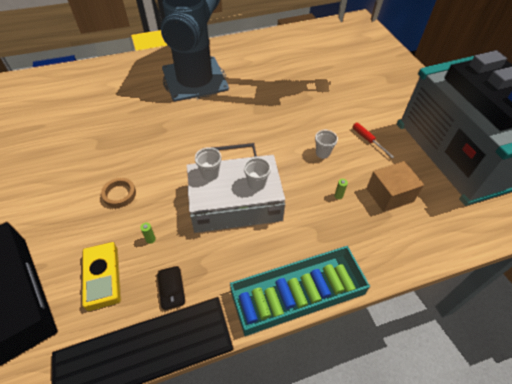

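View pics/side0.png

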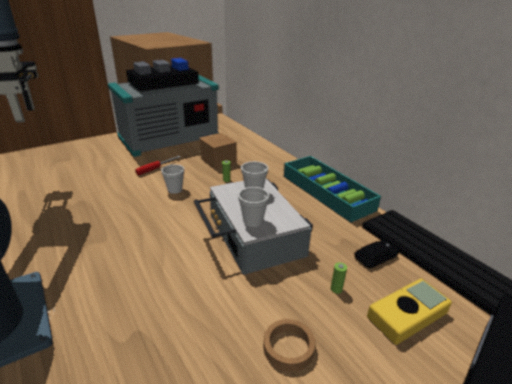

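View pics/wrist0.png

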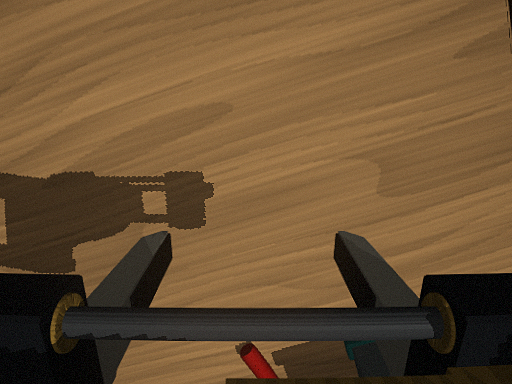

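The scene picture shows the lid cups at about (208,162) and (257,172), the bench cup at (325,143), the bar at (235,148), cell_1 at (341,188) and the tape at (118,192). I'll zoom in to measure.

```bash
python3 - <<'E'
import cv2
a=cv2.imread("pics/scene0.png")
cv2.imwrite("pics/z1.png",cv2.resize(a[120:240,170:360],None,fx=4.2,fy=4.2,interpolation=cv2.INTER_CUBIC)[:600,:800])
a=cv2.imread("pics/side0.png")
cv2.imwrite("pics/z2.png",cv2.resize(a[145:285,150:330],None,fx=4.2,fy=4.2,interpolation=cv2.INTER_CUBIC)[:600,:800])
E
```

```text
(no output)
```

View pics/z1.png

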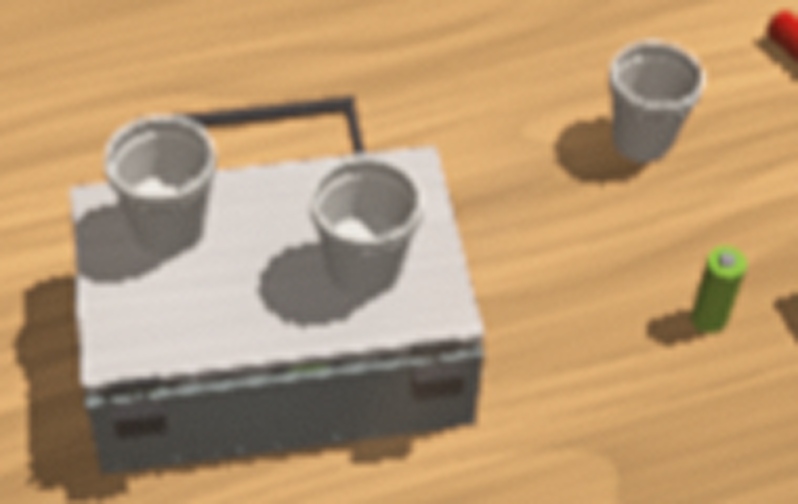

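View pics/z2.png

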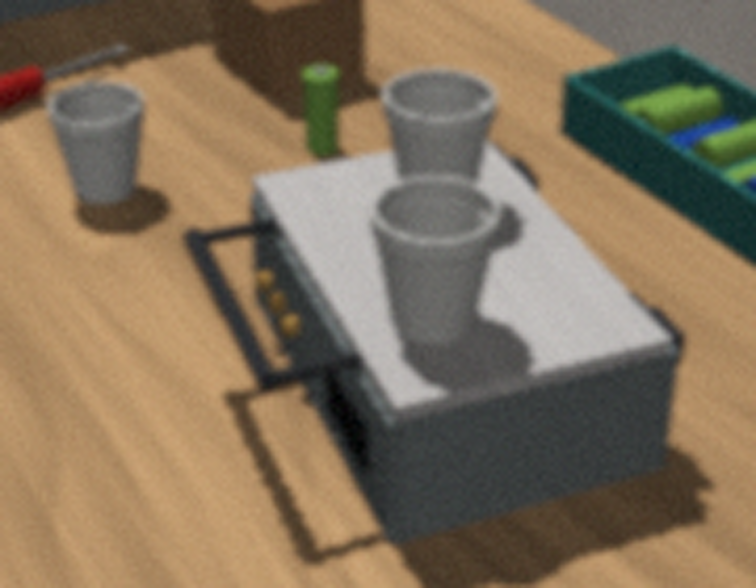

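```bash
cat > h.py <<'E'
from rig import bot
import cv2,numpy as np
from scipy.optimize import least_squares
from scipy.spatial.transform import Rotation as R
np.set_printoptions(precision=4,suppress=True)
def proj(name,P,pose=None):
    c=bot.get_calibration(name)
    if name=="wrist":
        p,q=pose; Tt=np.eye(4);Tt[:3,:3]=R.from_quat(q).as_matrix();Tt[:3,3]=p
        W=np.linalg.inv(Tt@c["T_tool_cam"])
    else: W=c["world_to_cam"]
    return cv2.projectPoints(np.asarray(P,float).reshape(-1,1,3),cv2.Rodrigues(W[:3,:3])[0],W[:3,3],c["intrinsics"],c["D"])[0].reshape(-1,2)
def circ(x,y,z,r,n=180):
    t=np.linspace(0,2*np.pi,n);return np.c_[x+r*np.cos(t),y+r*np.sin(t),0*t+z]
def lipext(name,xy,zt,pose=None):
    a=proj(name,np.r_[circ(*xy,zt,.033),circ(*xy,zt-.012,.033)],pose)
    return np.array([a[:,0].min(),a[:,0].max(),a[:,1].min()])
def shot(name,fn):
    s=bot.get_state(); im=bot.camera(name)[:,:,::-1].copy(); cv2.imwrite(f"pics/{fn}.png",im); return s,im
E
python3 - <<'E'
from h import *
S=lambda u,v:(170+(u+.5)/4.2-.5,120+(v+.5)/4.2-.5)
D=lambda u,v:(150+(u+.5)/4.2-.5,145+(v+.5)/4.2-.5)
def m(f,a,b,c): p=f(a,c);return np.array([p[0],f(b,c)[0],p[1]])
for nm,zt,a,b,g in [("bench",.07,(610,703,41),(48,144,82),(.4,.2)),("cup1",.161,(311,421,158),(381,497,70),(.5,.1)),("cup2",.161,(106,214,115),(371,498,176),(.5,0))]:
    ma,mb=m(S,*a),m(D,*b)
    f1=lambda p:lipext("scene",p,zt)-ma
    f2=lambda p:lipext("side",p,zt)-mb
    for f in (f1,f2,lambda p:np.r_[f1(p),f2(p)]):
        r=least_squares(f,g);print(nm,r.x,r.fun)
cs=np.array([S(72,188),S(437,148),S(483,335),S(85,388)]);cd=np.array([D(255,178),D(395,408),D(678,342)])
def lid(p):
    x,y,w=p; c,s=np.cos(w),np.sin(w); M=np.array([[c,-s],[s,c]])
    L=np.array([[-.155,-.12],[-.155,.12],[0,.12],[0,-.12]])@M.T+[x,y]
    return np.c_[L,[.091]*4]
f1=lambda p:(proj("scene",lid(p))-cs).ravel()
f2=lambda p:(proj("side",lid(p)[[1,0,3]])-cd).ravel()
for f in (f1,f2,lambda p:np.r_[f1(p),f2(p)]):
    r=least_squares(f,(.6,.05,0));x,y,w=r.x;print("hinge",r.x,"bar",x-.205*np.cos(w),y-.205*np.sin(w),r.fun)
# cell_1, tape, cell2 rough
def gp(n,uv,z):
    return least_squares(lambda p:(proj(n,[[*p,z]])-uv).ravel(),(.5,0)).x
print("cell1 top",gp("scene",S(727,260),.066),"tape",gp("scene",(118,190),.024),"cell2",gp("scene",(147,228),.066),"carton", gp("scene",(395,175),.08))
E
```

```text
bench [0.4898 0.2889] [-0.4702  0.4634 -0.025 ]
bench [0.4876 0.289 ] [-0.2294  0.2333 -0.0294]
bench [0.4882 0.2896] [-0.4788  0.4333 -0.4206 -0.0906  0.3543 -0.1519]
cup1 [0.6071 0.0292] [-0.3735  0.3738 -0.0223]
cup1 [0.6021 0.0282] [ 0.1612 -0.1607  0.0247]
cup1 [0.6042 0.0302] [-0.3712  0.3226 -0.917   0.5104  0.1156 -0.4568]
cup2 [ 0.5351 -0.076 ] [-0.5357  0.545  -0.0325]
cup2 [ 0.5324 -0.0759] [-0.469   0.471  -0.0728]
cup2 [ 0.5331 -0.0754] [-0.5126  0.5319 -0.632  -0.2772  0.6363 -0.2392]
hinge [ 0.6548 -0.0355 -0.1718] bar 0.45282907789724003 -0.0004401698726895012 [-0.3302  0.0076 -0.0392 -0.2937  0.6568  0.3353 -0.3022 -0.2092]
hinge [ 0.6525 -0.0385 -0.1803] bar 0.450793340618934 -0.0017360704833620441 [ 0.2997 -0.2016  0.5058  0.3788 -0.8026 -0.0407]
hinge [ 0.6538 -0.0363 -0.1759] bar 0.4519863330451377 -0.00039316028101702566 [-0.469  -0.3517 -0.1713 -0.3707  0.2575  0.2736 -0.7229 -0.6114  0.2567
 -0.5498  0.8629 -0.2917 -0.7846 -0.8008]
cell1 top [0.6527 0.2606] tape [ 0.4545 -0.3222] cell2 [ 0.6304 -0.2618] carton [0.686  0.3958]
```

```bash
cat >> h.py <<'E'
def delta(target,yaw=0.0):
    """shift in tool mm to target, from measured pose; also tool axes"""
    s=bot.get_state(); Rm=R.from_quat(s["eef_rot"]).as_matrix()
    d=Rm.T@(np.array(target)-s["eef_pos"])*1000
    print("t",round(s["time_s"],2),"tcp",s["eef_pos"],"w",round(s["gripper_width"],4),"F",s["ft_force"],"q",s["q"],"toolY",Rm[:,1],"toolZ",Rm[:,2]); print("shift",d.round(1)); return d
E
python3 - <<'E'
from h import *
delta((.6042,.0302,.235))
E
```

```text
t 0.15 tcp [0.1638 0.5247 0.2368] w 0.0931 F [ 0.4152 -0.3543 -0.5014] q [ 1.0652  0.2592  1.5358  0.      1.3479 -0.2028] toolY [ 0.2982  0.9545 -0.0013] toolZ [-0.0006 -0.0011 -1.    ]
shift [-567.8 -340.7    2.1]
```

>>> move_arm(
  targets=[
    {"x": -57,"y": -34,"claw": 1},
    {"x": -114,"y": -68,"claw": 1},
    {"x": -170,"y": -102,"claw": 1},
    {"x": -227,"y": -136,"claw": 1},
    {"x": -284,"y": -170,"claw": 1},
    {"x": -341,"y": -204,"claw": 1},
    {"x": -397,"y": -238,"claw": 1},
    {"x": -454,"y": -273,"claw": 1},
    {"x": -511,"y": -307,"claw": 1},
    {"x": -568,"y": -341,"z": 2,"claw": 1},
    {"x": -568,"y": -341,"z": 2,"claw": 1},
    {"x": -568,"y": -341,"z": 2,"claw": 1},
    {"x": -568,"y": -341,"z": 2,"claw": 1},
    {"x": -568,"y": -341,"z": 2,"claw": 1},
    {"x": -568,"y": -341,"z": 2,"claw": 1},
    {"x": -568,"y": -341,"z": 2,"claw": 1},
  ],
)

```text
schema error: expected keys x, y, z, ax, ay, az, claw
```

```bash
python3 - <<'E'
from h import *
delta((.6042,.0302,.155))
s,im=shot("wrist","w1")
pose=(s["eef_pos"],s["eef_rot"])
for c,zt in [((.6042,.0302),.161),((.5331,-.0754),.161)]:
    for z in (zt,):
        a=proj("wrist",circ(*c,z,.033),pose)
        cv2.polylines(im,[a.astype(int).reshape(-1,1,2)],True,(0,0,255),1)
cv2.imwrite("pics/w1o.png",im)
E
```

```text
t 0.15 tcp [0.1638 0.5247 0.2368] w 0.0931 F [ 0.4152 -0.3543 -0.5014] q [ 1.0652  0.2592  1.5358  0.      1.3479 -0.2028] toolY [ 0.2982  0.9545 -0.0013] toolZ [-0.0006 -0.0011 -1.    ]
shift [-567.8 -340.6   82.1]
```

View pics/w1o.png

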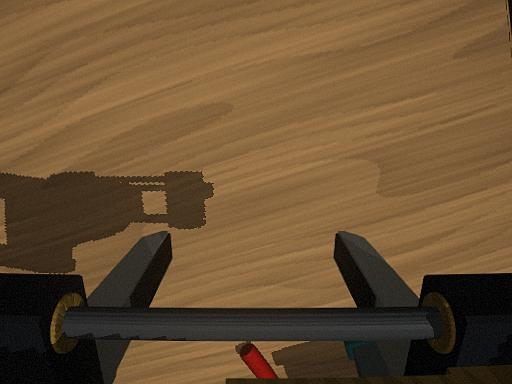

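The move was refused because every row needs all the keys, so the arm is still at the start. I'll resend it in full.

>>> move_arm(
  targets=[
    {"x": -568,"y": -341,"z": 2,"ax": 0,"ay": 0,"az": 0,"claw": 1},
    {"x": -568,"y": -341,"z": 2,"ax": 0,"ay": 0,"az": 0,"claw": 1},
    {"x": -568,"y": -341,"z": 2,"ax": 0,"ay": 0,"az": 0,"claw": 1},
    {"x": -568,"y": -341,"z": 2,"ax": 0,"ay": 0,"az": 0,"claw": 1},
    {"x": -568,"y": -341,"z": 2,"ax": 0,"ay": 0,"az": 0,"claw": 1},
    {"x": -568,"y": -341,"z": 2,"ax": 0,"ay": 0,"az": 0,"claw": 1},
    {"x": -568,"y": -341,"z": 2,"ax": 0,"ay": 0,"az": 0,"claw": 1},
    {"x": -568,"y": -341,"z": 2,"ax": 0,"ay": 0,"az": 0,"claw": 1},
    {"x": -568,"y": -341,"z": 2,"ax": 0,"ay": 0,"az": 0,"claw": 1},
    {"x": -568,"y": -341,"z": 2,"ax": 0,"ay": 0,"az": 0,"claw": 1},
    {"x": -568,"y": -341,"z": 2,"ax": 0,"ay": 0,"az": 0,"claw": 1},
    {"x": -568,"y": -341,"z": 2,"ax": 0,"ay": 0,"az": 0,"claw": 1},
    {"x": -568,"y": -341,"z": 2,"ax": 0,"ay": 0,"az": 0,"claw": 1},
    {"x": -568,"y": -341,"z": 2,"ax": 0,"ay": 0,"az": 0,"claw": 1},
    {"x": -568,"y": -341,"z": 2,"ax": 0,"ay": 0,"az": 0,"claw": 1},
    {"x": -568,"y": -341,"z": 2,"ax": 0,"ay": 0,"az": 0,"claw": 1},
    {"x": -568,"y": -341,"z": 2,"ax": 0,"ay": 0,"az": 0,"claw": 1},
    {"x": -568,"y": -341,"z": 2,"ax": 0,"ay": 0,"az": 0,"claw": 1},
  ],
)

```text
time_s: 2.0
eef_pos: [0.6036, 0.0318, 0.2359]
eef_rot: [0.15, 0.989, 0.0, 0.0]
ft_force: [-0.1, 0.4, -0.1]
gripper_width: 0.0929
```

```bash
python3 - <<'E'
from h import *
delta((.6042,.0302,.155))
s,im=shot("wrist","w1")
pose=(s["eef_pos"],s["eef_rot"])
for c,zt in [((.6042,.0302),.161),((.5331,-.0754),.161)]:
    for z in (zt,):
        a=proj("wrist",circ(*c,z,.033),pose)
        cv2.polylines(im,[a.astype(int).reshape(-1,1,2)],True,(0,0,255),1)
cv2.imwrite("pics/w1o.png",im)
E
```

```text
t 2.0 tcp [0.6036 0.0318 0.2359] w 0.0929 F [-0.1036  0.4175 -0.0966] q [-0.1319  0.3572  1.4007  0.0002  1.3835 -1.402 ] toolY [0.2962 0.9551 0.0003] toolZ [ 0.0002  0.0002 -1.    ]
shift [-1.  -1.3 80.9]
```

View pics/w1o.png

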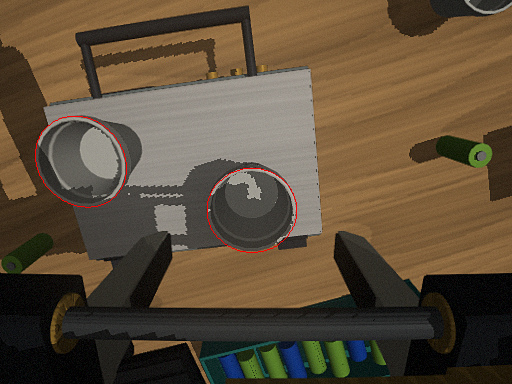

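The wrist overlay circles sit on both lips, cup1 at (252,210) and cup2 at (83,161). Cup1 is centred between the fingers, so I'll descend and grip it.

>>> move_arm(
  targets=[
    {"x": -1,"y": -1,"z": 25,"ax": 0,"ay": 0,"az": 0,"claw": 1},
    {"x": -1,"y": -1,"z": 50,"ax": 0,"ay": 0,"az": 0,"claw": 1},
    {"x": -1,"y": -1,"z": 68,"ax": 0,"ay": 0,"az": 0,"claw": 1},
    {"x": -1,"y": -1,"z": 80,"ax": 0,"ay": 0,"az": 0,"claw": 1},
    {"x": -1,"y": -1,"z": 80,"ax": 0,"ay": 0,"az": 0,"claw": 1},
    {"x": -1,"y": -1,"z": 80,"ax": 0,"ay": 0,"az": 0,"claw": 0.6},
    {"x": -1,"y": -1,"z": 80,"ax": 0,"ay": 0,"az": 0,"claw": 0.6},
    {"x": -1,"y": -1,"z": 80,"ax": 0,"ay": 0,"az": 0,"claw": 0.6},
    {"x": -1,"y": -1,"z": 80,"ax": 0,"ay": 0,"az": 0,"claw": 0.6},
    {"x": -1,"y": -1,"z": 80,"ax": 0,"ay": 0,"az": 0,"claw": 0.6},
    {"x": -1,"y": -1,"z": 80,"ax": 0,"ay": 0,"az": 0,"claw": 0.6},
  ],
  force=15,
)

```text
time_s: 3.15
eef_pos: [0.6056, 0.0289, 0.1562]
eef_rot: [0.151, 0.989, 0.0, 0.001]
ft_force: [0.2, 0.7, 3.3]
gripper_width: 0.0654
```

```bash
python3 - <<'E'
from h import *
delta((.4882,.2893,.21))
E
```

```text
t 3.15 tcp [0.6056 0.0289 0.1562] w 0.0654 F [0.2349 0.7099 3.2537] q [-0.1362  0.4195  1.5089  0.0001  1.2116 -1.4042] toolY [0.2982 0.9545 0.0004] toolZ [ 0.0016 -0.0001 -1.    ]
shift [189.7 213.6 -54. ]
```

>>> move_arm(
  targets=[
    {"x": 0,"y": 0,"z": -15,"ax": 0,"ay": 0,"az": 0,"claw": 0.6},
    {"x": 0,"y": 0,"z": -35,"ax": 0,"ay": 0,"az": 0,"claw": 0.6},
    {"x": 0,"y": 0,"z": -54,"ax": 0,"ay": 0,"az": 0,"claw": 0.6},
    {"x": 15,"y": 17,"z": -54,"ax": 0,"ay": 0,"az": 0,"claw": 0.6},
    {"x": 35,"y": 40,"z": -54,"ax": 0,"ay": 0,"az": 0,"claw": 0.6},
    {"x": 60,"y": 68,"z": -54,"ax": 0,"ay": 0,"az": 0,"claw": 0.6},
    {"x": 85,"y": 96,"z": -54,"ax": 0,"ay": 0,"az": 0,"claw": 0.6},
    {"x": 110,"y": 124,"z": -54,"ax": 0,"ay": 0,"az": 0,"claw": 0.6},
    {"x": 135,"y": 152,"z": -54,"ax": 0,"ay": 0,"az": 0,"claw": 0.6},
    {"x": 160,"y": 180,"z": -54,"ax": 0,"ay": 0,"az": 0,"claw": 0.6},
    {"x": 180,"y": 203,"z": -54,"ax": 0,"ay": 0,"az": 0,"claw": 0.6},
    {"x": 190,"y": 214,"z": -54,"ax": 0,"ay": 0,"az": 0,"claw": 0.6},
    {"x": 190,"y": 214,"z": -54,"ax": 0,"ay": 0,"az": 0,"claw": 0.6},
    {"x": 190,"y": 214,"z": -54,"ax": 0,"ay": 0,"az": 0,"claw": 0.6},
    {"x": 190,"y": 214,"z": -54,"ax": 0,"ay": 0,"az": 0,"claw": 0.6},
  ],
)

```text
time_s: 4.65
eef_pos: [0.4883, 0.2885, 0.2093]
eef_rot: [0.151, 0.988, -0.0, 0.0]
ft_force: [-0.1, -0.4, -1.2]
gripper_width: 0.0653
```

```bash
python3 - <<'E'
from h import *
delta((.4882,.2893,.12))
s=bot.get_state();pose=(s["eef_pos"],s["eef_rot"])
out=[]
for n in ("scene","side","wrist"):
    s,im=shot(n,"p2"+n)
    for c,zt in [((.4882,.2893),.07),(s["eef_pos"][:2],s["eef_pos"][2]+.005)]:
        a=proj(n,circ(*c,zt,.033),pose)
        if n!="wrist" : c0=a.mean(0).astype(int)
        cv2.polylines(im,[np.round(a*8).astype(int).reshape(-1,1,2)],True,(0,0,255),1,shift=3)
    if n!="wrist": im=im[c0[1]-40:c0[1]+60,c0[0]-60:c0[0]+60]; im=cv2.resize(im,None,fx=3.3,fy=3.3,interpolation=cv2.INTER_CUBIC)
    out.append(cv2.resize(im,(400,300)))
cv2.imwrite("pics/p2.png",np.vstack([np.hstack(out[:2]),np.hstack([out[2],out[2]*0])]))
E
```

```text
t 4.65 tcp [0.4883 0.2885 0.2093] w 0.0653 F [-0.0577 -0.3924 -1.185 ] q [ 0.3374  0.3094  1.5359 -0.0007  1.2966 -0.9291] toolY [ 0.2995  0.9541 -0.0007] toolZ [-0.     -0.0008 -1.    ]
shift [ 0.4  0.8 89.3]
```

View pics/p2.png

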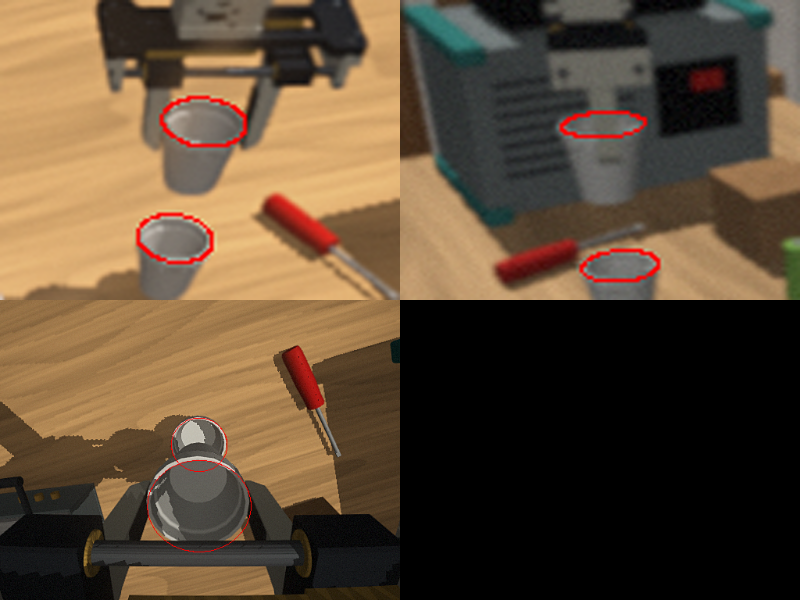

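The held cup's lip at (204,121) and the bench cup's lip at (175,238) both match the model, and the cup is centred in the grip. I'll lower it into the bench cup.

>>> move_arm(
  targets=[
    {"x": 0.4,"y": 0.8,"z": 25,"ax": 0,"ay": 0,"az": 0,"claw": 0.6},
    {"x": 0.4,"y": 0.8,"z": 50,"ax": 0,"ay": 0,"az": 0,"claw": 0.6},
    {"x": 0.4,"y": 0.8,"z": 68,"ax": 0,"ay": 0,"az": 0,"claw": 0.6},
    {"x": 0.4,"y": 0.8,"z": 76,"ax": 0,"ay": 0,"az": 0,"claw": 0.6},
    {"x": 0.4,"y": 0.8,"z": 84,"ax": 0,"ay": 0,"az": 0,"claw": 0.6},
    {"x": 0.4,"y": 0.8,"z": 92,"ax": 0,"ay": 0,"az": 0,"claw": 0.6},
    {"x": 0.4,"y": 0.8,"z": 100,"ax": 0,"ay": 0,"az": 0,"claw": 0.6},
    {"x": 0.4,"y": 0.8,"z": 107,"ax": 0,"ay": 0,"az": 0,"claw": 0.6},
    {"x": 0.4,"y": 0.8,"z": 112,"ax": 0,"ay": 0,"az": 0,"claw": 0.6},
    {"x": 0.4,"y": 0.8,"z": 115,"ax": 0,"ay": 0,"az": 0,"claw": 0.6},
    {"x": 0.4,"y": 0.8,"z": 117,"ax": 0,"ay": 0,"az": 0,"claw": 0.6},
    {"x": 0.4,"y": 0.8,"z": 117,"ax": 0,"ay": 0,"az": 0,"claw": 0.6},
  ],
)

```text
time_s: 6.0
eef_pos: [0.4879, 0.2906, 0.0928]
eef_rot: [0.151, 0.989, 0.0, 0.001]
ft_force: [0.8, -1.9, 1.5]
gripper_width: 0.0652
```

```bash
python3 - <<'E'
from h import *
delta((.4882,.2893,.0902))
print(bot.get_state()["moment"])
E
```

```text
t 6.0 tcp [0.4879 0.2906 0.0928] w 0.0652 F [ 0.7971 -1.9427  1.4579] q [ 0.3411  0.4245  1.6779 -0.0005  1.0382 -0.9268] toolY [0.2981 0.9545 0.0002] toolZ [ 0.0011 -0.0001 -1.    ]
shift [-0.6 -1.2  2.6]
[-0.2833 -0.1238  0.017 ]
```

>>> move_arm(
  targets=[
    {"x": 0,"y": -1,"z": 1.5,"ax": 0,"ay": 0,"az": 0,"claw": 0.6},
    {"x": 0,"y": -1,"z": 3,"ax": 0,"ay": 0,"az": 0,"claw": 0.6},
    {"x": 0,"y": -1,"z": 3,"ax": 0,"ay": 0,"az": 0,"claw": 0.6},
    {"x": 0,"y": -1,"z": 3,"ax": 0,"ay": 0,"az": 0,"claw": 0.6},
  ],
)

```text
time_s: 6.4
eef_pos: [0.489, 0.2899, 0.0914]
eef_rot: [0.151, 0.989, 0.001, 0.002]
ft_force: [1.7, -2.8, 8.9]
gripper_width: 0.0656
```

```bash
python3 - <<'E'
from h import *
delta((.4882,.2893,.0902))
print(bot.get_state()["moment"])
E
```

```text
t 6.4 tcp [0.489  0.2899 0.0914] w 0.0656 F [ 1.7444 -2.8321  8.886 ] q [ 0.3393  0.4252  1.681  -0.0008  1.0309 -0.9282] toolY [0.2982 0.9545 0.0022] toolZ [ 0.0045  0.0009 -1.    ]
shift [ 0.6 -0.8  1.2]
[-0.5123 -0.156   0.0004]
```

Vertical force rose to 9 N at a TCP height of 91 mm, so the cup is seated. Releasing and rising.

>>> move_arm(
  targets=[
    {"x": 0,"y": 0,"z": 0,"ax": 0,"ay": 0,"az": 0,"claw": 1},
    {"x": 0,"y": 0,"z": 0,"ax": 0,"ay": 0,"az": 0,"claw": 1},
    {"x": 0,"y": 0,"z": 0,"ax": 0,"ay": 0,"az": 0,"claw": 1},
    {"x": 0,"y": 0,"z": 0,"ax": 0,"ay": 0,"az": 0,"claw": 1},
    {"x": 0,"y": 0,"z": -10,"ax": 0,"ay": 0,"az": 0,"claw": 1},
    {"x": 0,"y": 0,"z": -30,"ax": 0,"ay": 0,"az": 0,"claw": 1},
    {"x": 0,"y": 0,"z": -70,"ax": 0,"ay": 0,"az": 0,"claw": 1},
    {"x": 0,"y": 0,"z": -110,"ax": 0,"ay": 0,"az": 0,"claw": 1},
    {"x": 0,"y": 0,"z": -145,"ax": 0,"ay": 0,"az": 0,"claw": 1},
    {"x": 0,"y": 0,"z": -145,"ax": 0,"ay": 0,"az": 0,"claw": 1},
    {"x": 0,"y": 0,"z": -145,"ax": 0,"ay": 0,"az": 0,"claw": 1},
  ],
)

```text
time_s: 7.5
eef_pos: [0.4874, 0.2899, 0.2358]
eef_rot: [0.151, 0.989, 0.001, 0.001]
ft_force: [-0.5, 0.4, 0.1]
gripper_width: 0.0929
```

```bash
python3 - <<'E'
from h import *
delta((.5331,-.0754,.235))
s=bot.get_state();pose=(s["eef_pos"],s["eef_rot"])
out=[]
for n in ("scene","side","wrist"):
    s,im=shot(n,"p3"+n)
    for c,zt in [((.4882,.2893),.07),((.4882,.2893),.095)]:
        a=proj(n,circ(*c,zt,.033),pose)
        c0=a.mean(0).astype(int)
        if 1: cv2.polylines(im,[np.round(a*8).astype(int).reshape(-1,1,2)],True,(0,0,255),1,shift=3)
    im=im[max(c0[1]-45,0):c0[1]+45,c0[0]-60:c0[0]+60]; 
    out.append(cv2.resize(im,(400,300),interpolation=cv2.INTER_CUBIC))
cv2.imwrite("pics/p3.png",np.vstack([np.hstack(out[:2]),np.hstack([out[2],out[2]*0])]))
E
```

```text
t 7.5 tcp [0.4874 0.2899 0.2358] w 0.0929 F [-0.4572  0.4139  0.0651] q [ 0.34    0.2889  1.498   0.      1.3522 -0.9282] toolY [0.2981 0.9545 0.0016] toolZ [ 0.0024  0.0009 -1.    ]
shift [-152.5 -335.1    0.6]
```

View pics/p3.png

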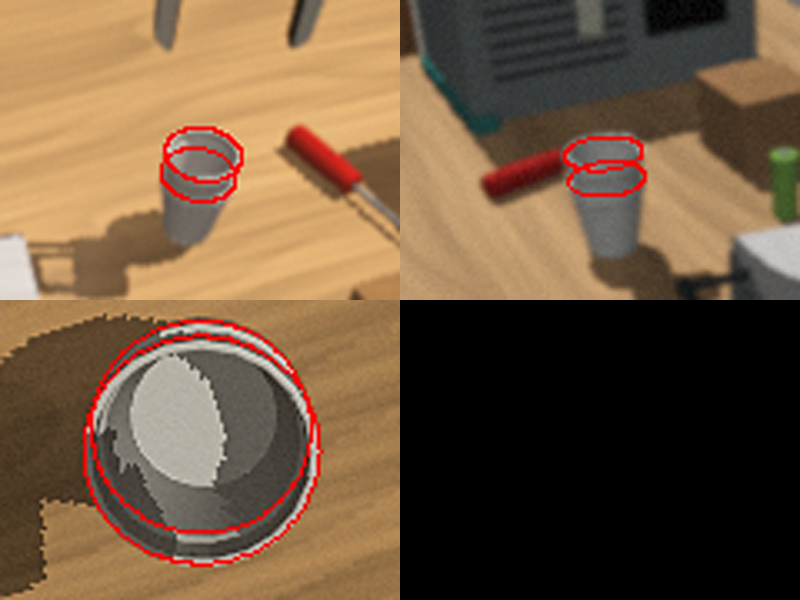

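The first cup sits about 25 mm up in the bench cup: the rims match the predicted rings in the scene view at (203,150) and the side view at (605,150). Next is cup 2.

>>> move_arm(
  targets=[
    {"x": -18,"y": -40,"z": 0,"ax": 0,"ay": 0,"az": 0,"claw": 1},
    {"x": -36,"y": -80,"z": 0,"ax": 0,"ay": 0,"az": 0,"claw": 1},
    {"x": -54,"y": -120,"z": 0,"ax": 0,"ay": 0,"az": 0,"claw": 1},
    {"x": -73,"y": -160,"z": 0,"ax": 0,"ay": 0,"az": 0,"claw": 1},
    {"x": -91,"y": -200,"z": 0,"ax": 0,"ay": 0,"az": 0,"claw": 1},
    {"x": -109,"y": -240,"z": 0,"ax": 0,"ay": 0,"az": 0,"claw": 1},
    {"x": -127,"y": -280,"z": 0,"ax": 0,"ay": 0,"az": 0,"claw": 1},
    {"x": -144,"y": -316,"z": 0,"ax": 0,"ay": 0,"az": 0,"claw": 1},
    {"x": -152.5,"y": -335,"z": 0.6,"ax": 0,"ay": 0,"az": 0,"claw": 1},
    {"x": -152.5,"y": -335,"z": 0.6,"ax": 0,"ay": 0,"az": 0,"claw": 1},
    {"x": -152.5,"y": -335,"z": 0.6,"ax": 0,"ay": 0,"az": 0,"claw": 1},
    {"x": -152.5,"y": -335,"z": 0.6,"ax": 0,"ay": 0,"az": 0,"claw": 1},
  ],
)

```text
time_s: 8.85
eef_pos: [0.5323, -0.0742, 0.2332]
eef_rot: [0.15, 0.989, 0.0, -0.001]
ft_force: [0.4, -0.6, 0.4]
gripper_width: 0.0929
```

```bash
python3 - <<'E'
from h import *
delta((.5335,-.0755,.1555))
s,im=shot("wrist","w4")
pose=(s["eef_pos"],s["eef_rot"])
a=proj("wrist",circ(.5335,-.0755,.161,.033),pose)
cv2.polylines(im,[np.round(a*8).astype(int).reshape(-1,1,2)],True,(0,0,255),1,shift=3)
cv2.imwrite("pics/w4o.png",im)
E
```

```text
t 8.85 tcp [ 0.5323 -0.0742  0.2332] w 0.0929 F [ 0.4474 -0.5812  0.4163] q [-0.3465  0.24    1.5703  0.0005  1.333  -1.6155] toolY [0.2974 0.9548 0.0006] toolZ [-0.0014  0.001  -1.    ]
shift [-1.6 -0.9 77.7]
```

View pics/w4o.png

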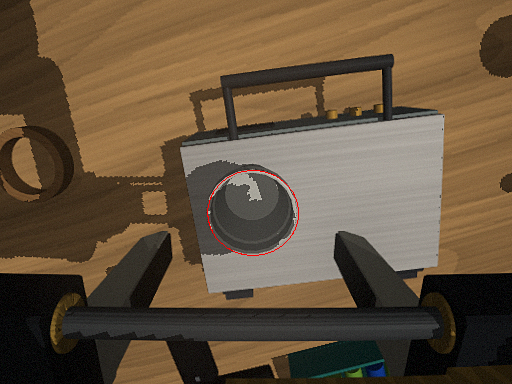

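The overlay matches cup 2's lip at (253,212). I'll descend, grip and lift.

>>> move_arm(
  targets=[
    {"x": -1.6,"y": -1,"z": 25,"ax": 0,"ay": 0,"az": 0,"claw": 1},
    {"x": -1.6,"y": -1,"z": 50,"ax": 0,"ay": 0,"az": 0,"claw": 1},
    {"x": -1.6,"y": -1,"z": 68,"ax": 0,"ay": 0,"az": 0,"claw": 1},
    {"x": -1.6,"y": -1,"z": 78,"ax": 0,"ay": 0,"az": 0,"claw": 1},
    {"x": -1.6,"y": -1,"z": 78,"ax": 0,"ay": 0,"az": 0,"claw": 1},
    {"x": -1.6,"y": -1,"z": 78,"ax": 0,"ay": 0,"az": 0,"claw": 0.6},
    {"x": -1.6,"y": -1,"z": 78,"ax": 0,"ay": 0,"az": 0,"claw": 0.6},
    {"x": -1.6,"y": -1,"z": 78,"ax": 0,"ay": 0,"az": 0,"claw": 0.6},
    {"x": -1.6,"y": -1,"z": 78,"ax": 0,"ay": 0,"az": 0,"claw": 0.6},
    {"x": -1.6,"y": -1,"z": 78,"ax": 0,"ay": 0,"az": 0,"claw": 0.6},
    {"x": -1.6,"y": -1,"z": 78,"ax": 0,"ay": 0,"az": 0,"claw": 0.6},
  ],
  force=15,
)

```text
time_s: 10.0
eef_pos: [0.5345, -0.0771, 0.1565]
eef_rot: [0.151, 0.989, -0.0, 0.001]
ft_force: [-0.2, 0.3, 3.5]
gripper_width: 0.0649
```

```bash
python3 - <<'E'
from h import *
delta((.4885,.2897,.22))
E
```

```text
t 10.0 tcp [ 0.5345 -0.0771  0.1565] w 0.0649 F [-0.1728  0.3     3.4702] q [-0.35    0.3085  1.676   0.0002  1.1558 -1.6179] toolY [0.2984 0.9545 0.0001] toolZ [ 0.0014 -0.0003 -1.    ]
shift [153.2 336.3 -63.7]
```

>>> move_arm(
  targets=[
    {"x": 0,"y": 0,"z": -20,"ax": 0,"ay": 0,"az": 0,"claw": 0.6},
    {"x": 0,"y": 0,"z": -45,"ax": 0,"ay": 0,"az": 0,"claw": 0.6},
    {"x": 0,"y": 0,"z": -64,"ax": 0,"ay": 0,"az": 0,"claw": 0.6},
    {"x": 9,"y": 20,"z": -64,"ax": 0,"ay": 0,"az": 0,"claw": 0.6},
    {"x": 23,"y": 50,"z": -64,"ax": 0,"ay": 0,"az": 0,"claw": 0.6},
    {"x": 39,"y": 85,"z": -64,"ax": 0,"ay": 0,"az": 0,"claw": 0.6},
    {"x": 55,"y": 120,"z": -64,"ax": 0,"ay": 0,"az": 0,"claw": 0.6},
    {"x": 71,"y": 155,"z": -64,"ax": 0,"ay": 0,"az": 0,"claw": 0.6},
    {"x": 87,"y": 190,"z": -64,"ax": 0,"ay": 0,"az": 0,"claw": 0.6},
    {"x": 103,"y": 225,"z": -64,"ax": 0,"ay": 0,"az": 0,"claw": 0.6},
    {"x": 119,"y": 260,"z": -64,"ax": 0,"ay": 0,"az": 0,"claw": 0.6},
    {"x": 135,"y": 295,"z": -64,"ax": 0,"ay": 0,"az": 0,"claw": 0.6},
    {"x": 147,"y": 322,"z": -64,"ax": 0,"ay": 0,"az": 0,"claw": 0.6},
    {"x": 153,"y": 336,"z": -64,"ax": 0,"ay": 0,"az": 0,"claw": 0.6},
    {"x": 153,"y": 336,"z": -64,"ax": 0,"ay": 0,"az": 0,"claw": 0.6},
    {"x": 153,"y": 336,"z": -64,"ax": 0,"ay": 0,"az": 0,"claw": 0.6},
    {"x": 153,"y": 336,"z": -64,"ax": 0,"ay": 0,"az": 0,"claw": 0.6},
  ],
)

```text
time_s: 11.7
eef_pos: [0.4885, 0.2879, 0.2197]
eef_rot: [0.152, 0.988, -0.0, -0.0]
ft_force: [-0.7, 0.7, -1.7]
gripper_width: 0.0652
```

```bash
python3 - <<'E'
from h import *
delta((.4885,.2897,.1155))
s=bot.get_state();pose=(s["eef_pos"],s["eef_rot"])
out=[]
for n in ("scene","side","wrist"):
    s,im=shot(n,"p5"+n)
    for c,zt in [((.4885,.2897),.095),(s["eef_pos"][:2],s["eef_pos"][2]+.005)]:
        a=proj(n,circ(*c,zt,.033),pose)
        if n!="wrist" : c0=a.mean(0).astype(int)
        cv2.polylines(im,[np.round(a*8).astype(int).reshape(-1,1,2)],True,(0,0,255),1,shift=3)
    if n!="wrist": im=im[max(0,c0[1]-40):c0[1]+60,c0[0]-60:c0[0]+60]
    out.append(cv2.resize(im,(400,300),interpolation=cv2.INTER_CUBIC))
cv2.imwrite("pics/p5.png",np.vstack([np.hstack(out[:2]),np.hstack([out[2],out[2]*0])]))
E
```

```text
t 11.7 tcp [0.4885 0.2879 0.2197] w 0.0652 F [-0.6907  0.7243 -1.7151] q [ 0.3363  0.3017  1.5204 -0.0007  1.3201 -0.9301] toolY [ 0.2995  0.9541 -0.0008] toolZ [-0.0003 -0.0008 -1.    ]
shift [  0.5   1.8 104.2]
```

View pics/p5.png

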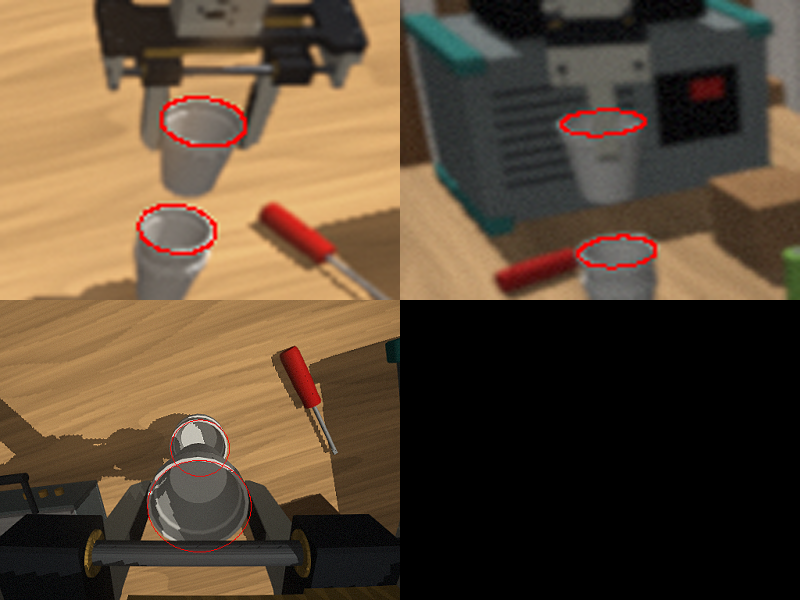

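The held lip at (204,121) is above the stack lip at (177,230), aligned to within about 1 mm. Lowering.

>>> move_arm(
  targets=[
    {"x": 0.4,"y": 1,"z": 25,"ax": 0,"ay": 0,"az": 0,"claw": 0.6},
    {"x": 0.4,"y": 1,"z": 45,"ax": 0,"ay": 0,"az": 0,"claw": 0.6},
    {"x": 0.4,"y": 1,"z": 55,"ax": 0,"ay": 0,"az": 0,"claw": 0.6},
    {"x": 0.4,"y": 1,"z": 63,"ax": 0,"ay": 0,"az": 0,"claw": 0.6},
    {"x": 0.4,"y": 1,"z": 71,"ax": 0,"ay": 0,"az": 0,"claw": 0.6},
    {"x": 0.4,"y": 1,"z": 79,"ax": 0,"ay": 0,"az": 0,"claw": 0.6},
    {"x": 0.4,"y": 1,"z": 87,"ax": 0,"ay": 0,"az": 0,"claw": 0.6},
    {"x": 0.4,"y": 1,"z": 93,"ax": 0,"ay": 0,"az": 0,"claw": 0.6},
    {"x": 0.4,"y": 1,"z": 98,"ax": 0,"ay": 0,"az": 0,"claw": 0.6},
    {"x": 0.4,"y": 1,"z": 101,"ax": 0,"ay": 0,"az": 0,"claw": 0.6},
    {"x": 0.4,"y": 1,"z": 103,"ax": 0,"ay": 0,"az": 0,"claw": 0.6},
    {"x": 0.4,"y": 1,"z": 103,"ax": 0,"ay": 0,"az": 0,"claw": 0.6},
  ],
)

```text
time_s: 13.05
eef_pos: [0.4884, 0.2905, 0.117]
eef_rot: [0.151, 0.989, 0.0, 0.0]
ft_force: [0.4, 0.1, -1.2]
gripper_width: 0.0648
```

```bash
python3 - <<'E'
from h import *
delta((.4885,.2897,.1155))
print(bot.get_state()["moment"])
E
```

```text
t 13.05 tcp [0.4884 0.2905 0.117 ] w 0.0648 F [ 0.3871  0.1042 -1.2407] q [ 0.3405  0.3971  1.6518 -0.0002  1.0921 -0.9275] toolY [0.2981 0.9545 0.0002] toolZ [ 0.0006  0.     -1.    ]
shift [-0.4 -0.7  1.5]
[-0.1181 -0.035  -0.0524]
```

>>> move_arm(
  targets=[
    {"x": 0,"y": -0.5,"z": 1.5,"ax": 0,"ay": 0,"az": 0,"claw": 0.6},
    {"x": 0,"y": -0.5,"z": 3,"ax": 0,"ay": 0,"az": 0,"claw": 0.6},
    {"x": 0,"y": -0.5,"z": 3,"ax": 0,"ay": 0,"az": 0,"claw": 0.6},
    {"x": 0,"y": -0.5,"z": 3,"ax": 0,"ay": 0,"az": 0,"claw": 0.6},
  ],
)

```text
time_s: 13.45
eef_pos: [0.4894, 0.2899, 0.1161]
eef_rot: [0.151, 0.989, 0.0, 0.002]
ft_force: [-0.6, -3.8, 10.6]
gripper_width: 0.0655
```

Seated at 10.6 N with the TCP at 116 mm, as expected. Releasing and rising.

>>> move_arm(
  targets=[
    {"x": 0,"y": 0,"z": -1,"ax": 0,"ay": 0,"az": 0,"claw": 0.6},
    {"x": 0,"y": 0,"z": -1,"ax": 0,"ay": 0,"az": 0,"claw": 1},
    {"x": 0,"y": 0,"z": -1,"ax": 0,"ay": 0,"az": 0,"claw": 1},
    {"x": 0,"y": 0,"z": -1,"ax": 0,"ay": 0,"az": 0,"claw": 1},
    {"x": 0,"y": 0,"z": -1,"ax": 0,"ay": 0,"az": 0,"claw": 1},
    {"x": 0,"y": 0,"z": -10,"ax": 0,"ay": 0,"az": 0,"claw": 1},
    {"x": 0,"y": 0,"z": -30,"ax": 0,"ay": 0,"az": 0,"claw": 1},
    {"x": 0,"y": 0,"z": -70,"ax": 0,"ay": 0,"az": 0,"claw": 1},
    {"x": 0,"y": 0,"z": -105,"ax": 0,"ay": 0,"az": 0,"claw": 1},
    {"x": 0,"y": 0,"z": -120,"ax": 0,"ay": 0,"az": 0,"claw": 1},
    {"x": 0,"y": 0,"z": -120,"ax": 0,"ay": 0,"az": 0,"claw": 1},
    {"x": 0,"y": 0,"z": -120,"ax": 0,"ay": 0,"az": 0,"claw": 1},
  ],
)

```text
time_s: 14.65
eef_pos: [0.4877, 0.29, 0.2337]
eef_rot: [0.151, 0.989, 0.0, 0.0]
ft_force: [0.5, -0.4, -0.8]
gripper_width: 0.0931
```

```bash
python3 - <<'E'
from h import *
delta((.452,-.0005,.20))
s=bot.get_state();pose=(s["eef_pos"],s["eef_rot"])
out=[]
for n in ("scene","side","wrist"):
    s,im=shot(n,"p6"+n)
    for c,zt in [((.4885,.2895),.07),((.4885,.2895),.095),((.4885,.2895),.12)]:
        a=proj(n,circ(*c,zt,.033),pose)
        c0=a.mean(0).astype(int)
        cv2.polylines(im,[np.round(a*8).astype(int).reshape(-1,1,2)],True,(0,0,255),1,shift=3)
    im=im[max(c0[1]-45,0):c0[1]+45,c0[0]-60:c0[0]+60]; 
    out.append(cv2.resize(im,(400,300),interpolation=cv2.INTER_CUBIC))
cv2.imwrite("pics/p6.png",np.vstack([np.hstack(out[:2]),np.hstack([out[2],out[2]*0])]))
# rotation options: tool y -> +/- box x
w=-.176
Rm=R.from_quat(s["eef_rot"]).as_matrix()
for sg in (1,-1):
    ty=sg*np.array([np.cos(w),np.sin(w),0]);tz=np.array([0,0,-1.]);tx=np.cross(ty,tz)
    print(sg,R.from_matrix(Rm.T@np.c_[tx,ty,tz]).as_rotvec())
E
```

```text
t 14.65 tcp [0.4877 0.29   0.2337] w 0.0931 F [ 0.4823 -0.4394 -0.7655] q [ 0.3398  0.2922  1.4985  0.      1.3508 -0.9282] toolY [0.2981 0.9545 0.    ] toolZ [ 0.  0. -1.]
shift [ -52.5 -287.9   33.7]
1 [-0.0029 -0.0006  1.444 ]
-1 [ 0.0006 -0.003  -1.6976]
```

View pics/p6.png

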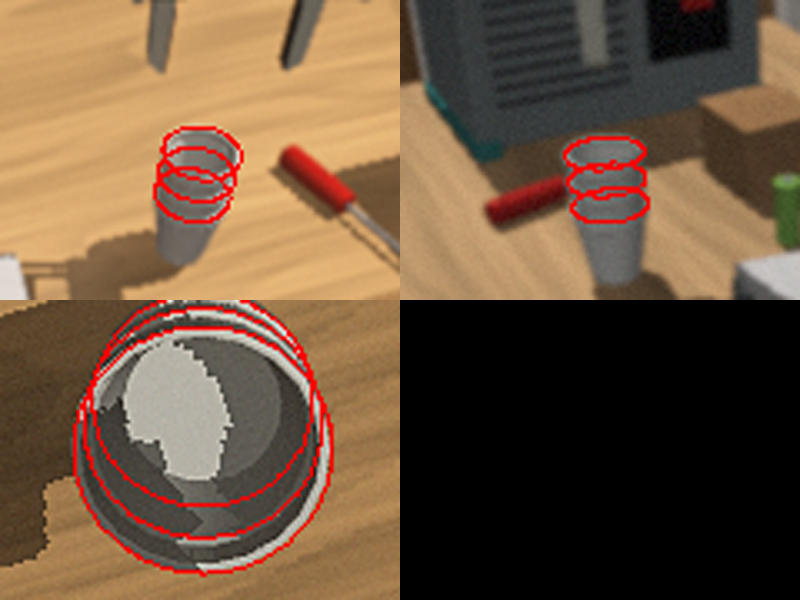

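Three rims are stacked at 25 mm spacing and coaxial in all views, for example the side view at (605,155/180/205). Now I turn the tool and hover over the bar.

>>> move_arm(
  targets=[
    {"x": -9,"y": -48,"z": 0,"ax": 0,"ay": 0,"az": 0.12,"claw": 0.5},
    {"x": -18,"y": -96,"z": 0,"ax": 0,"ay": 0,"az": 0.24,"claw": 0.5},
    {"x": -26,"y": -144,"z": 0,"ax": 0,"ay": 0,"az": 0.36,"claw": 0.5},
    {"x": -35,"y": -192,"z": 0,"ax": 0,"ay": 0,"az": 0.48,"claw": 0.5},
    {"x": -44,"y": -240,"z": 0,"ax": 0,"ay": 0,"az": 0.6,"claw": 0.5},
    {"x": -52,"y": -288,"z": 0,"ax": 0,"ay": 0,"az": 0.72,"claw": 0.5},
    {"x": -52,"y": -288,"z": 8,"ax": 0,"ay": 0,"az": 0.84,"claw": 0.5},
    {"x": -52,"y": -288,"z": 17,"ax": 0,"ay": 0,"az": 0.96,"claw": 0.5},
    {"x": -52,"y": -288,"z": 25,"ax": 0,"ay": 0,"az": 1.08,"claw": 0.5},
    {"x": -52,"y": -288,"z": 34,"ax": 0,"ay": 0,"az": 1.2,"claw": 0.5},
    {"x": -52,"y": -288,"z": 34,"ax": 0,"ay": 0,"az": 1.32,"claw": 0.5},
    {"x": -52,"y": -288,"z": 34,"ax": 0,"ay": 0,"az": 1.444,"claw": 0.5},
    {"x": -52,"y": -288,"z": 34,"ax": 0,"ay": 0,"az": 1.444,"claw": 0.5},
    {"x": -52,"y": -288,"z": 34,"ax": 0,"ay": 0,"az": 1.444,"claw": 0.5},
    {"x": -52,"y": -288,"z": 34,"ax": 0,"ay": 0,"az": 1.444,"claw": 0.5},
  ],
)

```text
time_s: 16.3
eef_pos: [0.4515, -0.0004, 0.1995]
eef_rot: [0.766, 0.643, -0.0, -0.0]
ft_force: [0.1, -0.1, -0.0]
gripper_width: 0.0466
```

```bash
python3 - <<'E'
from h import *
delta((.452,-.0005,.086))
s,im=shot("wrist","w7")
pose=(s["eef_pos"],s["eef_rot"])
w=-.176;b=np.array([.452,-.0005]);yv=np.array([-np.sin(w),np.cos(w)])
for z in (.080,.092):
  P=[[*(b+yv*t),z] for t in (-.074,0,.074)]
  a=proj("wrist",P,pose);print(a)
  cv2.polylines(im,[np.round(a*8).astype(int).reshape(-1,1,2)],False,(0,0,255),1,shift=3)
cv2.imwrite("pics/w7o.png",im)
E
```

```text
t 16.3 tcp [ 0.4515 -0.0004  0.1995] w 0.0466 F [ 0.1456 -0.0521 -0.016 ] q [-0.2487  0.1124  1.8152 -0.      1.2148 -0.0751] toolY [ 0.985  -0.1727 -0.0008] toolZ [-0.0008  0.0002 -1.    ]
shift [ -0.1   0.6 113.5]
[[252.9459 267.184 ]
 [253.2741 191.6564]
 [253.653  103.2739]]
[[252.9387 274.0654]
 [253.2805 195.9301]
 [253.6777 103.7863]]
```

View pics/w7o.png

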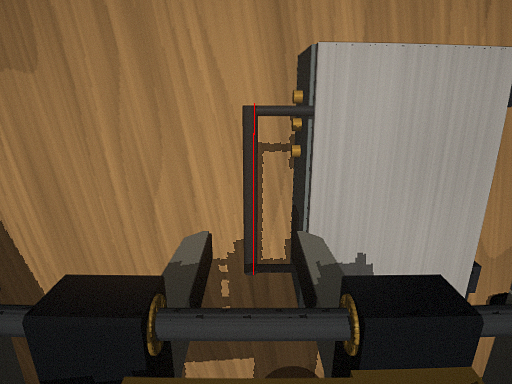

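```bash
python3 - <<'E'
from h import *
im=cv2.imread("pics/w7.png")
for v in (120,150,190,220): print(v,im[v,236:266].sum(1))
c=bot.get_calibration("wrist");print(322.5/ (0.1995-.086+.147)/1000,"px/mm approx")
E
```

```text
120 [299 338 349 354 367 387 200  97 125 154 145 158 145 167 141 155 149 144
 124 118  94 116 366 347 336 351 349 345 359 355]
150 [348 352 365 341 321 336 355 106 119 134 134 142 144 156 128 134 133 128
 123 137 101  86 206 201 200 170 186 168 156 149]
190 [353 355 342 337 338 335 368 144 115 132 156 143 142 159 141 134 132 146
 133 124  80 130 186 187 209 183 166 375 354 350]
220 [377 368 358 345 351 347 403 202  74 125 144 139 141 166 148 128 141 131
 119 125  80 120 211 178 179 182 147 370 364 369]
1.238003838771593 px/mm approx
```

The bar centre is at u=250 where the model predicted 253, so the bar lies about 2 mm nearer the robot than estimated. Descending with that correction and gripping lightly.

>>> move_arm(
  targets=[
    {"x": 0,"y": -1.7,"z": 25,"ax": 0,"ay": 0,"az": 0,"claw": 0.5},
    {"x": 0,"y": -1.7,"z": 50,"ax": 0,"ay": 0,"az": 0,"claw": 0.5},
    {"x": 0,"y": -1.7,"z": 75,"ax": 0,"ay": 0,"az": 0,"claw": 0.5},
    {"x": 0,"y": -1.7,"z": 95,"ax": 0,"ay": 0,"az": 0,"claw": 0.5},
    {"x": 0,"y": -1.7,"z": 108,"ax": 0,"ay": 0,"az": 0,"claw": 0.5},
    {"x": 0,"y": -1.7,"z": 113,"ax": 0,"ay": 0,"az": 0,"claw": 0.5},
    {"x": 0,"y": -1.7,"z": 113,"ax": 0,"ay": 0,"az": 0,"claw": 0.5},
    {"x": 0,"y": -1.7,"z": 113,"ax": 0,"ay": 0,"az": 0,"claw": 0.05},
    {"x": 0,"y": -1.7,"z": 113,"ax": 0,"ay": 0,"az": 0,"claw": 0.05},
    {"x": 0,"y": -1.7,"z": 113,"ax": 0,"ay": 0,"az": 0,"claw": 0.05},
    {"x": 0,"y": -1.7,"z": 113,"ax": 0,"ay": 0,"az": 0,"claw": 0.05},
    {"x": 0,"y": -1.7,"z": 113,"ax": 0,"ay": 0,"az": 0,"claw": 0.05},
    {"x": 0,"y": -1.7,"z": 113,"ax": 0,"ay": 0,"az": 0,"claw": 0.05},
  ],
  force=10,
)

```text
time_s: 17.65
eef_pos: [0.4493, 0.0, 0.087]
eef_rot: [0.766, 0.642, -0.0, -0.001]
ft_force: [-4.3, -0.0, 5.3]
gripper_width: 0.0114
```

```bash
python3 - <<'E'
from h import *
delta((.45,-.0005,.086))
w=-.176
s=bot.get_state();p=s["eef_pos"]
# planned arc in tool frame (y=box x, z=down)
for th in np.arange(0.1,1.58,.1):
    print(round(th,2),"y",round(205*(1-np.cos(th)),1),"z",round(-205*np.sin(th),1))
E
```

```text
t 17.65 tcp [0.4493 0.     0.087 ] w 0.0114 F [-4.2914 -0.0282  5.2963] q [-0.249   0.2497  1.9671 -0.0002  0.9262 -0.073 ] toolY [ 0.9846 -0.1749 -0.0014] toolZ [-0.0014  0.0002 -1.    ]
shift [-0.4  0.8  1. ]
0.1 y 1.0 z -20.5
0.2 y 4.1 z -40.7
0.3 y 9.2 z -60.6
0.4 y 16.2 z -79.8
0.5 y 25.1 z -98.3
0.6 y 35.8 z -115.8
0.7 y 48.2 z -132.1
0.8 y 62.2 z -147.1
0.9 y 77.6 z -160.6
1.0 y 94.2 z -172.5
1.1 y 112.0 z -182.7
1.2 y 130.7 z -191.1
1.3 y 150.2 z -197.5
1.4 y 170.2 z -202.0
1.5 y 190.5 z -204.5
```

The bar is gripped (11.4 mm opening). I'll swing through the first part of the arc with the tool held vertical so the bar pivots between the pads.

>>> move_arm(
  targets=[
    {"x": 0,"y": 0.2,"z": -10,"ax": 0,"ay": 0,"az": 0,"claw": 0.05},
    {"x": 0,"y": 1,"z": -20.5,"ax": 0,"ay": 0,"az": 0,"claw": 0.05},
    {"x": 0,"y": 4.1,"z": -40.7,"ax": 0,"ay": 0,"az": 0,"claw": 0.05},
    {"x": 0,"y": 9.2,"z": -60.6,"ax": 0,"ay": 0,"az": 0,"claw": 0.05},
    {"x": 0,"y": 16.2,"z": -79.8,"ax": 0,"ay": 0,"az": 0,"claw": 0.05},
    {"x": 0,"y": 25.1,"z": -98.3,"ax": 0,"ay": 0,"az": 0,"claw": 0.05},
    {"x": 0,"y": 35.8,"z": -115.8,"ax": 0,"ay": 0,"az": 0,"claw": 0.05},
    {"x": 0,"y": 48.2,"z": -132.1,"ax": 0,"ay": 0,"az": 0,"claw": 0.05},
    {"x": 0,"y": 62.2,"z": -147.1,"ax": 0,"ay": 0,"az": 0,"claw": 0.05},
    {"x": 0,"y": 62.2,"z": -147.1,"ax": 0,"ay": 0,"az": 0,"claw": 0.05},
    {"x": 0,"y": 62.2,"z": -147.1,"ax": 0,"ay": 0,"az": 0,"claw": 0.05},
  ],
)

```text
time_s: 18.75
eef_pos: [0.5095, -0.0106, 0.2361]
eef_rot: [0.766, 0.642, -0.001, -0.001]
ft_force: [-11.0, 2.4, 8.9]
gripper_width: 0.0116
```

```bash
python3 - <<'E'
from h import *
delta((.45,-.0005,.086))
print(bot.get_state()["moment"])
s,im=shot("side","sd8");cv2.imwrite("pics/sd8z.png",cv2.resize(im[60:260,150:380],None,fx=3,fy=3))
E
```

```text
t 18.75 tcp [ 0.5095 -0.0106  0.2361] w 0.0116 F [-10.9755   2.3839   8.9451] q [-0.2396  0.1884  1.6292 -0.0006  1.3265 -0.0639] toolY [ 0.9846 -0.1747 -0.0026] toolZ [-0.0026  0.0001 -1.    ]
shift [ -0.4 -60.  150.3]
[0.1658 1.8798 0.0301]
```

View pics/sd8z.png

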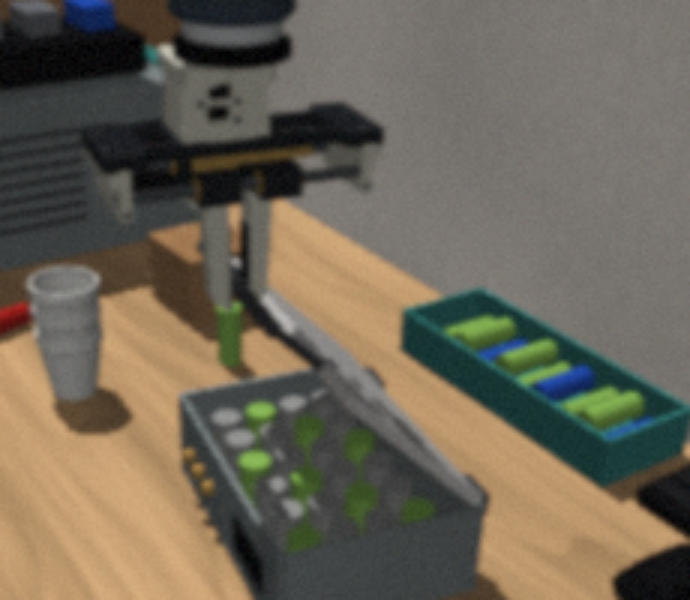

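The lid follows and is well up, with the bar near (245,290) in the zoom. The 11 N outward force says my arc radius is a bit tight, so I'll ease outward and continue to about 1.4 rad.

>>> move_arm(
  targets=[
    {"x": 0,"y": -1.5,"z": -1.5,"ax": 0,"ay": 0,"az": 0,"claw": 0.05},
    {"x": 0,"y": 6,"z": -8.5,"ax": 0,"ay": 0,"az": 0,"claw": 0.05},
    {"x": 0,"y": 14,"z": -15,"ax": 0,"ay": 0,"az": 0,"claw": 0.05},
    {"x": 0,"y": 30.5,"z": -26.9,"ax": 0,"ay": 0,"az": 0,"claw": 0.05},
    {"x": 0,"y": 48.3,"z": -37.1,"ax": 0,"ay": 0,"az": 0,"claw": 0.05},
    {"x": 0,"y": 57.5,"z": -41.5,"ax": 0,"ay": 0,"az": 0,"claw": 0.05},
    {"x": 0,"y": 67,"z": -45.5,"ax": 0,"ay": 0,"az": 0,"claw": 0.05},
    {"x": 0,"y": 76.5,"z": -49,"ax": 0,"ay": 0,"az": 0,"claw": 0.05},
    {"x": 0,"y": 86.5,"z": -51.9,"ax": 0,"ay": 0,"az": 0,"claw": 0.05},
    {"x": 0,"y": 96.5,"z": -54.5,"ax": 0,"ay": 0,"az": 0,"claw": 0.05},
    {"x": 0,"y": 106.5,"z": -56.4,"ax": 0,"ay": 0,"az": 0,"claw": 0.05},
    {"x": 0,"y": 106.5,"z": -56.4,"ax": 0,"ay": 0,"az": 0,"claw": 0.05},
    {"x": 0,"y": 106.5,"z": -56.4,"ax": 0,"ay": 0,"az": 0,"claw": 0.05},
  ],
)

```text
time_s: 20.1
eef_pos: [0.6166, -0.0296, 0.2906]
eef_rot: [0.766, 0.642, 0.0, 0.0]
ft_force: [-0.1, 0.5, 1.4]
gripper_width: 0.0115
```

```bash
python3 - <<'E'
from h import *
delta((.652,-.036,.291))
print(bot.get_state()["moment"])
s,im=shot("side","sd9");cv2.imwrite("pics/sd9z.png",cv2.resize(im[60:260,150:380],None,fx=3,fy=3))
E
```

```text
t 20.1 tcp [ 0.6166 -0.0296  0.2906] w 0.0115 F [-0.0518  0.48    1.4003] q [-0.2286  0.3539  1.274   0.0002  1.513  -0.0527] toolY [ 0.9846 -0.175   0.0008] toolZ [ 0.0008 -0.     -1.    ]
shift [-0.1 36.  -0.4]
[-0.0005  0.1214  0.0072]
```

View pics/sd9z.png

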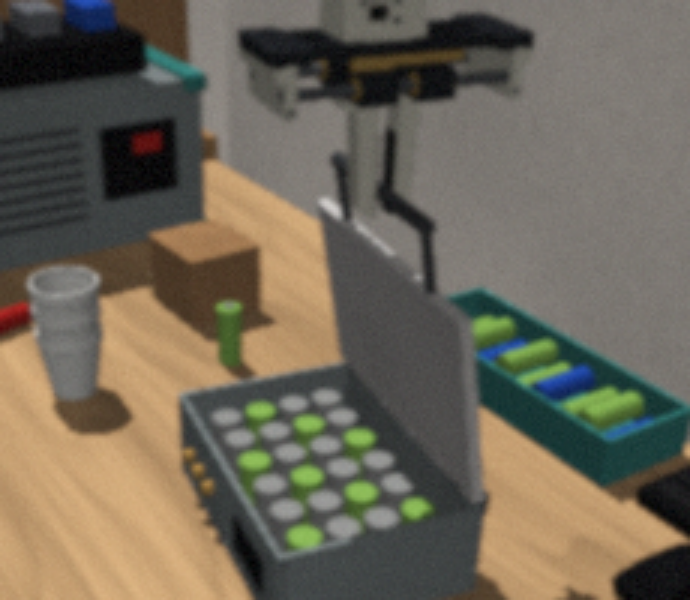

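Forces are near zero and the estimated lid angle is about 1.40 rad. The bar is 35–36 mm short of being above the hinge, so I'll finish slowly.

>>> move_arm(
  targets=[
    {"x": 0,"y": 6,"z": -1,"ax": 0,"ay": 0,"az": 0,"claw": 0.05},
    {"x": 0,"y": 12,"z": -1.8,"ax": 0,"ay": 0,"az": 0,"claw": 0.05},
    {"x": 0,"y": 18,"z": -2.4,"ax": 0,"ay": 0,"az": 0,"claw": 0.05},
    {"x": 0,"y": 23,"z": -2.7,"ax": 0,"ay": 0,"az": 0,"claw": 0.05},
    {"x": 0,"y": 28,"z": -2.9,"ax": 0,"ay": 0,"az": 0,"claw": 0.05},
    {"x": 0,"y": 32,"z": -3,"ax": 0,"ay": 0,"az": 0,"claw": 0.05},
    {"x": 0,"y": 35,"z": -3,"ax": 0,"ay": 0,"az": 0,"claw": 0.05},
    {"x": 0,"y": 35,"z": -3,"ax": 0,"ay": 0,"az": 0,"claw": 0.05},
    {"x": 0,"y": 35,"z": -3,"ax": 0,"ay": 0,"az": 0,"claw": 0.05},
    {"x": 0,"y": 35,"z": -3,"ax": 0,"ay": 0,"az": 0,"claw": 0.05},
    {"x": 0,"y": 35,"z": -3,"ax": 0,"ay": 0,"az": 0,"claw": 0.05},
  ],
  force=15,
)

```text
time_s: 21.25
eef_pos: [0.6504, -0.0358, 0.2932]
eef_rot: [0.767, 0.642, -0.0, -0.0]
ft_force: [-1.0, 1.1, -1.0]
gripper_width: 0.0113
```

```bash
python3 - <<'E'
from h import *
delta((.652,-.036,.291))
w=-.176; h=np.array([.652,-.036]);yv=np.array([-np.sin(w),np.cos(w)]);xv=np.array([np.cos(w),np.sin(w)])
out=[]
for n in ("side","scene"):
    s,im=shot(n,"f10"+n)
    # lid mid-plane rectangle at pi/2, and top edge corners (plate 10mm thick)
    for off,col in ((-.005,(0,0,255)),(.005,(255,0,0))):
        P=[[*(h+xv*off+yv*a),.086+b] for a,b in ((-.12,0),(.12,0),(.12,.155),(-.12,.155))]
        a=proj(n,P);cv2.polylines(im,[np.round(a*8).astype(int).reshape(-1,1,2)],True,col,1,shift=3)
    c=a.mean(0).astype(int);im=im[max(0,c[1]-70):c[1]+70,c[0]-95:c[0]+95]
    out.append(cv2.resize(im,(790,590) if 0 else None,fx=4,fy=4,interpolation=cv2.INTER_CUBIC))
    cv2.imwrite(f"pics/f10{n}z.png",out[-1])
E
```

```text
t 21.25 tcp [ 0.6504 -0.0358  0.2932] w 0.0113 F [-0.9744  1.1305 -1.021 ] q [-0.2258  0.4189  1.1717 -0.0001  1.5513 -0.0498] toolY [ 0.9845 -0.1751 -0.0003] toolZ [-0.0003 -0.     -1.    ]
shift [0.1 1.6 2.2]
```

View pics/f10sidez.png

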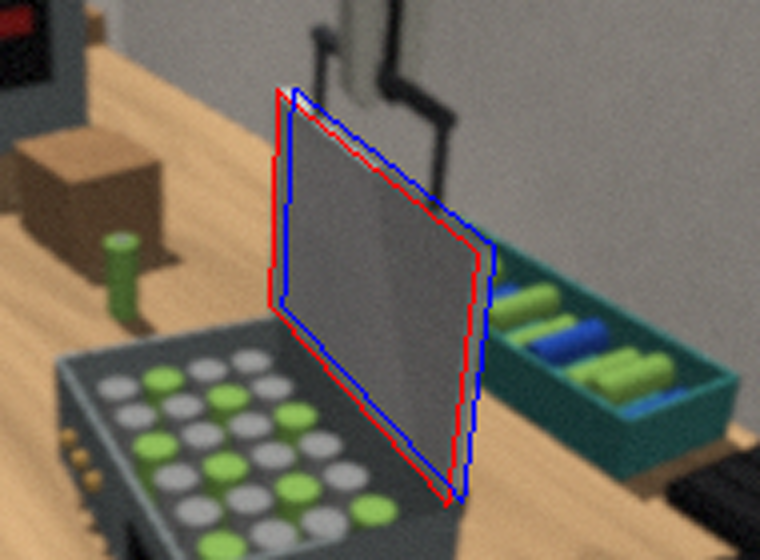

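View pics/f10scenez.png

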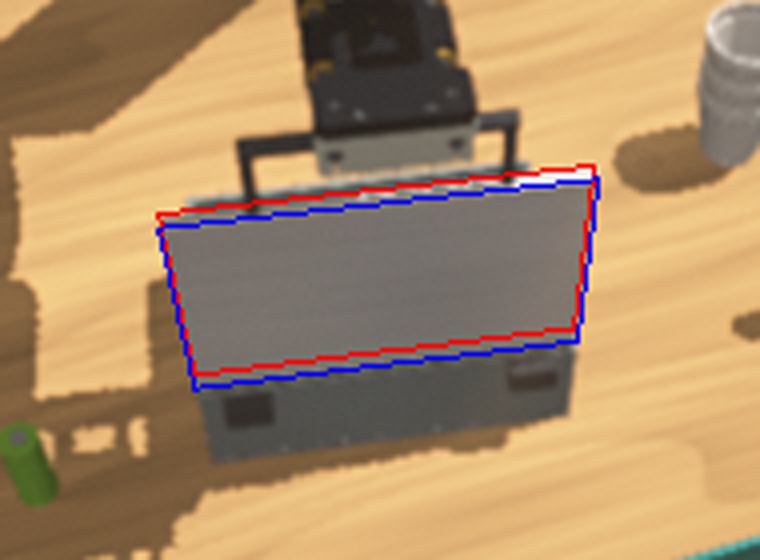

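The lid outline matches the straight-up model within about a pixel in both views, and the bar is between the fingers. Last stillness check, then I'll hand in.

>>> move_arm(
  targets=[
    {"x": 0,"y": 0,"z": 0,"ax": 0,"ay": 0,"az": 0,"claw": 0.05},
    {"x": 0,"y": 0,"z": 0,"ax": 0,"ay": 0,"az": 0,"claw": 0.05},
    {"x": 0,"y": 0,"z": 0,"ax": 0,"ay": 0,"az": 0,"claw": 0.05},
    {"x": 0,"y": 0,"z": 0,"ax": 0,"ay": 0,"az": 0,"claw": 0.05},
    {"x": 0,"y": 0,"z": 0,"ax": 0,"ay": 0,"az": 0,"claw": 0.05},
  ],
)

```text
time_s: 21.85
eef_pos: [0.6505, -0.0358, 0.2933]
eef_rot: [0.767, 0.642, -0.0, -0.0]
ft_force: [-0.2, 0.8, -1.8]
gripper_width: 0.0113
```

```bash
python3 - <<'E'
from h import *
s=bot.get_state();print(s["time_s"],s["eef_pos"],s["qd"],s["ft_force"],s["gripper_width"])
s,im=shot("side","f11")
for z in (.07,.095,.12):
    a=proj("side",circ(.4885,.2895,z,.033));print(a.min(0),a.max(0))
print(bot.sign_off())
E
```

```text
21.85 [ 0.6505 -0.0358  0.2933] [-0.0015 -0.0005  0.0014 -0.001  -0.0008  0.0002] [-0.2306  0.8269 -1.7653] 0.011254091918549394
[161.0683 163.9783] [184.0375 174.3589]
[160.075  156.4258] [183.3399 166.5137]
[159.0582 148.6886] [182.6269 158.465 ]
the job is handed in; nothing more can be done
None
```

I nested both lid cups in the bench cup and let go of them. I then swung the lid up by the middle of its bar and handed in at about 22 s of the 72 s, still gripping it straight up. `sign_off` gives no verdict, so I don't know the official result.

- **Cups:** Each seated with about 9–11 N of downward force at the expected height. The pictures taken after release show three coaxial rims 25 mm apart, upright. I took one more side picture before handing in but did not view it. The stack still looked right in the pictures of the raised lid just before.
- **Lid:** Its outline matches the straight-up model to about a pixel in the scene and side views, roughly 0.02 rad. The gripper's grasp point is within about 2 mm of being above the estimated hinge.
- **Holding still:** The opening on the bar is 11.3 mm, joint speeds are below 0.002 rad/s, and the wrist force is about 2 N.
- **Disagreements:** The first estimate put the bar about 2 mm too far from the robot compared with the wrist camera, and I corrected it before gripping. The first part of the swing pulled with up to about 14 N because my arc was slightly tight, and I eased it outward after that. One early move call was refused for missing fields, and nothing moved.
- **Other things on the bench:** I avoided all of them and saw none out of place, but I did not measure their positions at the end.

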